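# Put the sole scraper away in its locking dock

### The arm

A 6-joint arm with a two-finger parallel gripper is mounted at the origin on the work surface. World frame = base frame: x ahead of the robot, y to its left, z up, the work surface at z = 0. Lengths are in m, angles in rad, forces in N, time in s.
With the tool pointing down it reaches from about 0.4 to 0.825 m from the base axis. Payload 7 kg.
Tool frame: the origin (TCP) lies on the centre line of the jaws, within the pads' length; the fingertips stand 22 mm ahead of it and the grasp point (between the pads) lies 3 mm ahead of it; z points along the fingers, y is the line along which they close (so a half turn about z gives the same grasp; the last joint's range is limited). The gripper opens to 88 mm and grips with 3 to 60 N. Pads are 19 mm wide; open, the fingers measure 130 mm over their backs; the gripper's body (78 mm by 193 mm) begins 47 mm behind the grasp point.
Start: joints at [1.466, 0.359, 0.012, 0, -1.224, -0.288], TCP at [0.258, 0.624, 0.249] pointing down, gripper open.
Joint ranges: [-3.07, 3.07], [-1.43, 2.12], [-1.02, 1.25], [-3.03, 1.67], [-3.05, -0], [-3.03, 3.03]. Speed limits (rad/s): [2.39, 2.39, 3.01, 3.14, 3.14, 3.14].

### API

Orientations are given as [roll, pitch, yaw] about the fixed x, y, z axes, in that order (R = Rz(yaw) Ry(pitch) Rx(roll)).
In Python, from station import arm gives the robot as it stands.
- The arm moves only by the tool arm_command, never from a script. Its argument "series" is one flat list of numbers, 7 for each row, row after row: the turn, a rotation vector about the tool's x, y, z each as a share of 90 degrees, from -1 to 1, then the shift along the tool's x, y, z each as a share of 0.1 m, from -1 to 1, then the opening, from 0 (shut) to 1 (fully open). A call has 1 to 8 rows; each row is the pose to reach, as a shift and turn from the pose commanded when the call began, along the tool's axes at that moment; what a row does not reach only later rows make up. A row lasts 1/8 s, in which the tool goes at most 62.5 mm and 10.7 degrees, less where a joint would pass 70% of its speed; a pose out of reach is approached as far as the arm can. A call with a number of a shift or a turn outside -1 to 1 is refused whole. A call with a gripper value outside its range is refused whole. The fingers move at their own pace and stop on an object; "force" is the grip in N (left out, the last holds). Time passes only in rows, so rows that repeat a pose let the fingers close. It gives the time, the measured TCP pose, the force, the opening and the grip force at its end, in the units of the state.
- arm.get_state(): the state, without advancing time (a new reading comes with each control period).
- arm.grab_frame(name): name is "side" or "top" or "wrist"; returns the picture (420x560x3 uint8, blue, green, red); there is no depth.
- arm.camera_model(name): a dict with "fovy" (degrees; the focal length in pixels is half the picture's height over the tangent of half this angle, whatever the lens; pixels are square), "cx", "cy" (the principal point, pixels), "D" ([k1, k2, p1, p2, k3] as OpenCV has them; the pictures are not rectified), "pose" (4x4, takes a point from camera to world coordinates). Camera axes: x right, y down, z forward; pixel columns grow to the right and rows downward; lengths in m; the calibration is good to about 2 mm. A picture is of the moment at which its call begins: read the wrist's pose just before it. camera_model takes no time and is no camera call; for the wrist camera it gives the pose at the moment of the call.
- arm.job_done(): hands the job in; it is judged then, once.
The state is a dict: "t": time; "q": joint angles; "qd": joint speeds; "joint_efforts": joint torques, N m; "eef_pos": TCP position; "ee_rot": TCP orientation; "force": force on the tool from outside, world axes, zero at the start; "moment": the same for the moment, N m; "width": finger opening in m; "gripper_force": force on a finger pad.
Only numpy, scipy, OpenCV 4.12 (cv2) and the standard library are available. Lean on these libraries where they do the work, as an engineer would, in place of code of your own. Each camera call takes 0.05 s, during which the arm holds its last target. There are 200 camera calls.

### The job

Put the sharp wide scraper away: slide its blade, leading edge first, into the slot of the wooden dock until it is fully home against the end stop. Then swing the red keeper fully shut behind the blade so that it cannot come out. Leave the green shoe last, the black tin and the cork sanding block where they are.

Things in the scene. Friction and masses are not known exactly. Their poses are not given: they have to be found in the camera images.
- scraper: Loose wide scraper lying flat, 190 mm long, about 0.2 kg, steel blade, pale wooden handle; one flat underside. Origin: underside, on the centreline at the blade's rear shoulder (balance point within 10 mm). +x to the leading edge, +z up. Handle: bar 24 mm wide (y), 24 high, x -120 to 0; brass bolster 24 wide, 18 high on the blade to x = +25.
- blade_edge (a point): Middle of the blade's leading edge on its underside: scraper x = +70 mm. The blade is 4 mm thick, 90 mm wide (y -45 to +45) and 70 mm long (x 0 to 70), both front corners clipped by 8 mm.
- dock: Dark wooden dock fixed to the bench. Origin: bench level, on the slot's centreline. +x: the way the blade slides in; the mouth faces -x, towards the robot within 0.45 rad; +z up. Base board 12 mm high, x -65 to +40, y -95 to +95 mm. Blade fully home: scraper origin at dock x = -40, y = 0, z = 12 mm, same axes, handle sticking out to -x, its underside 12 mm above the bench.
- mouth (a point): Middle of the slot's mouth, on its floor: dock x = -40, y = 0, z = 12 mm. The slot is 95 mm wide between wooden rails, 8 mm high under two grey lips (top z = 28 mm) that cover it from y = 20 mm outwards on each side; the 40 mm between the lips is open above. In front, x -65 to -40, the board is an open apron level with the slot floor.
- stop (a point): Middle of the slot's end stop, at floor height: dock x = +30, y = 0, z = 12 mm, 70 mm beyond the mouth. The blade's leading edge touches it when fully home. The stop's top is at z = 28 mm.
- keeper (a joint): Angle of the red L-shaped keeper turning on a vertical pin on the dock: 0 = shut, up to 1.9 rad open, clockwise from above. Starts at 1.25 to 1.7, stays where left, takes about 0.5 N at the knob. At angle q its knob lies from the pin along dock (-cos q, +sin q), its 46 mm blocking arm along (-sin q, -cos q). Shut, that arm stands 3 mm behind the shoulder of a blade that is home.
- pivot (a point): Axis of the keeper's pin at the top of the base board: dock x = -50, y = +75, z = 12 mm. The steel pin's top is 38 mm above the bench. The keeper's red arms are 14 mm wide and lie 13.5 to 23.5 mm above the bench; a blade that is not home blocks the blocking arm.
- knob (a point): Top centre of the keeper's upright black round knob, 18 mm in diameter, top 51.5 mm above the bench, free to grip from 24 mm up. It travels on a level circle of 60 mm radius about pivot.
- last: Bystander: loose green shoe last (foot form), 200 x 62 mm, 84 mm high. Origin: centre of its underside.
- tin: Bystander: loose black polish tin with a steel lid, 72 mm in diameter, 45 mm high. Origin: centre of its underside.
- block: Bystander: loose cork sanding block with a black rubber top, 100 x 60 x 38 mm. Origin: centre of its underside.
Things that resemble listed ones, but are neither listed nor needed, are in the scene too. Several things have the shape of the scraper; the one meant has the colours described above. What is shaped like the dock but orange is not meant.

How it is judged:
On the way, in this order (a step that is already met when the one before it is completed fails the run):
1. the blade is fully home in the slot while the keeper is still open (x of scraper in the frame of dock between -0.046 and -0.034 m and y of scraper in the frame of dock between -0.006 and 0.006 m and z of scraper in the frame of dock between 0.008 and 0.02 m and angle between the x axis of scraper and the x axis of dock, either way round below 0.1 rad and angle between the z axis of scraper and the z axis of dock, either way round below 0.1 rad and value of joint keeper above 0.5 rad), for 0.2 s.
2. the keeper is shut behind the blade (x of scraper in the frame of dock between -0.046 and -0.034 m and y of scraper in the frame of dock between -0.006 and 0.006 m and z of scraper in the frame of dock between 0.008 and 0.02 m and angle between the x axis of scraper and the x axis of dock, either way round below 0.1 rad and angle between the z axis of scraper and the z axis of dock, either way round below 0.1 rad and value of joint keeper below 0.12 rad), for 0.2 s.
At the end, for the whole second after the job is handed in: The scraper's blade lies in the dock's slot, leading edge towards the end stop: its shoulder within 6 mm of fully home along the slot and sideways, 8 to 20 mm above the bench, its axes within 0.1 rad of the dock's; the keeper is shut (angle under 0.12 rad); scraper and keeper at rest (all of step 2 and linear speed of scraper below 0.02 m/s and velocity of joint keeper between -0.05 and 0.05 rad/s); the robot touches nothing.
It fails at once if the green shoe last is moved by more than 25 mm (distance of last from where it was at the start of the episode above 0.025 m).
It fails at once if the black tin is moved by more than 25 mm (distance of tin from where it was at the start of the episode above 0.025 m).
It fails at once if the cork block is moved by more than 25 mm (distance of block from where it was at the start of the episode above 0.025 m).
It also fails if it takes over 64 s, if anything falls off the work surface, if the arm or the gripper's body presses on something with over 40 N, if the wrist force passes 120 N, or if a joint passes its speed limit or range.

## Working session

There is one attempt and no reset: what is moved stays moved. The work goes in short steps, Python scripts to look and compute and a tool call to move; the robot and the scene stay as the last step left them, time stands still between calls to the robot, and variables do not carry over. Pictures are saved under pics/ and viewed, at most 10 in all, crops included, and the job is handed in when it is done.

Besides the shell and the picture viewer there is one more tool, called after "Request:" by a JSON object that holds its "method" and its "body", one argument or row to a line. arm_command: Moves the arm, as the interface text tells. Its arguments: {"type":"object","properties":{"series":{"type":"array"},"force":{"type":"number"}},"required":["series"]}

```bash
ls; mkdir -p pics; cat > h.py <<'E'
import numpy as np, cv2
from station import arm
def K(m):
    f=210/np.tan(np.radians(m["fovy"])/2); return np.array([[f,0,m["cx"]],[0,f,m["cy"]],[0,0,1.]])
def ray(m,uv):
    p=cv2.undistortPoints(np.array(uv,float).reshape(-1,1,2),K(m),np.array(m["D"],float)).reshape(-1,2)
    T=np.array(m["pose"]); return T[:3,3],np.c_[p,np.ones(len(p))]@T[:3,:3].T
def onz(m,uv,z):
    o,d=ray(m,uv); z=np.broadcast_to(z,len(d)); return o+d*((z-o[2])/d[:,2])[:,None]
def proj(m,P):
    T=np.linalg.inv(np.array(m["pose"])); P=np.array(P,float)@T[:3,:3].T+T[:3,3]
    return cv2.projectPoints(P,np.zeros(3),np.zeros(3),K(m),np.array(m["D"],float))[0].reshape(-1,2)
E
python3 - <<'E'
from h import *
for n in ("top","side"):
    im=arm.grab_frame(n); cv2.imwrite(f"pics/{n}0.png",im); m=arm.camera_model(n); print(n,m["fovy"],np.round(m["pose"],3).tolist())
a=cv2.imread("pics/top0.png")
cv2.imwrite("pics/top0b.png",cv2.resize(a,(800,600),interpolation=cv2.INTER_CUBIC))
print(arm.get_state())
E
```

```text
pics
top 50.639492359447836 [[0.025, -0.996, 0.088, 0.451], [-1.0, -0.024, 0.014, -0.014], [-0.012, -0.088, -0.996, 1.121], [0.0, 0.0, 0.0, 1.0]]
side 49.63739712044713 [[-0.995, -0.085, 0.058, 0.479], [-0.102, 0.773, -0.626, 0.612], [0.008, -0.628, -0.778, 0.829], [0.0, 0.0, 0.0, 1.0]]
{'t': 0.1, 'q': array([ 1.46612268e+00,  3.59308592e-01,  1.11717253e-02, -2.90137030e-04,
       -1.22409657e+00, -2.88078129e-01]), 'qd': array([-0.00042514, -0.00197935,  0.00150652,  0.00199457, -0.00072384,
        0.00189183]), 'joint_efforts': array([-1.08197884e-03, -5.84162021e+01,  2.93748844e+01,  7.01538876e+00,
        1.01829472e-02, -4.49326046e-05]), 'eef_pos': array([0.25823261, 0.62322709, 0.24773323]), 'ee_rot': array([ 3.14013727e+00, -1.46808391e-04, -3.92850451e-01]), 'force': array([ 1.44097951, -0.35703583,  0.11067556]), 'moment': array([ 0.03457295,  0.04946666, -0.00050968]), 'gripper_force': 0.0, 'width': 0.08780547005461051}
```

View pics/top0b.png

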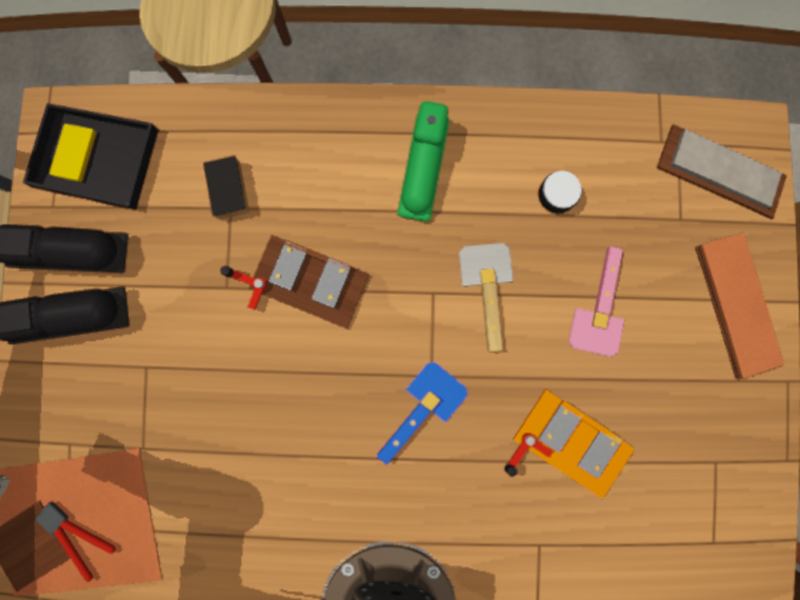

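View pics/side0.png

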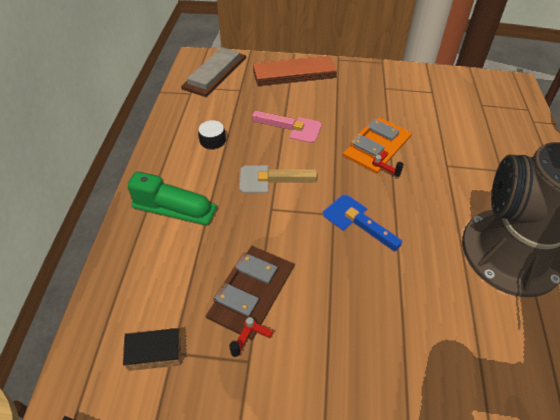

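Candidates in the enlarged top view:
- **Scrapers:** steel/pale wood (blade 486,265, handle to 494,350), pink (600,310) and blue (425,410). The steel/pale one fits the description.
- **Docks:** dark brown (312,283) fits; the orange one (575,443) is excluded.

The last is at (425,160), the tin at (561,190) and the block at (225,186). I'll confirm in enlarged crops.

```bash
python3 - <<'E'
import cv2
a=cv2.imread("pics/top0.png")
cv2.imwrite("pics/c1.png",cv2.resize(a[155:255,145:375],None,fx=3.4783,fy=3.4783,interpolation=cv2.INTER_CUBIC)) 
b=cv2.imread("pics/side0.png")
cv2.imwrite("pics/c2.png",cv2.resize(b[150:360,200:330],None,fx=2.857,fy=2.857,interpolation=cv2.INTER_CUBIC))
E
```

```text
(no output)
```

View pics/c1.png

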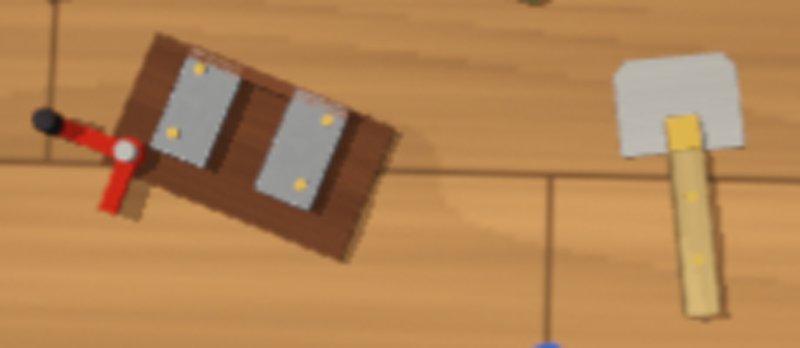

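View pics/c2.png

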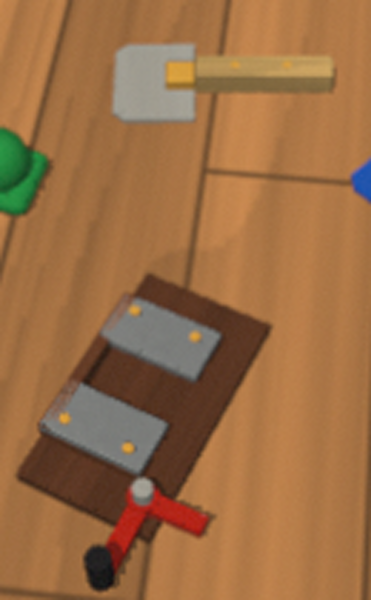

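Both crops confirm it: the steel blade with brass bolster and pale handle is the scraper, and the dark brown dock has its keeper knob out to the left. Next I'll fit the poses from both views.

```bash
cat > fit.py <<'E'
from h import *
from scipy.optimize import least_squares
mt,ms=arm.camera_model("top"),arm.camera_model("side")
ct=lambda u,v:(144.5+u/3.4783+.14,154.5+v/3.4783+.14); cs=lambda u,v:(199.5+u/2.857+.17,149.5+v/2.857+.17)
def place(p,P):
    c,s=np.cos(p[2]),np.sin(p[2]); P=np.array(P,float)/1000
    return np.c_[p[0]+c*P[:,0]-s*P[:,1],p[1]+s*P[:,0]+c*P[:,1],P[:,2]]
def fit(T,S,p0,vary=0):
    def r(p):
        return np.r_[(proj(mt,place(p,[t[0] for t in T]))-[ct(*t[1]) for t in T]).ravel(),(proj(ms,place(p,[t[0] for t in S]))-[cs(*t[1]) for t in S]).ravel()]
    s=least_squares(r,p0,loss="soft_l1"); return s.x,np.round(r(s.x).reshape(-1,2),1)
E
python3 - <<'E'
from fit import *
D_t=[((40,95,12),(155,33)),((40,-95,12),(398,131)),((-65,-95,12),(345,262)),((-50,75,38),(124,150)),((-40,20,28),(207,167)),((-40,-20,28),(256,187))]
D_s=[((40,-95,12),(150,275)),((-65,-95,12),(270,326)),((40,95,12),(18,476)),((-65,95,12),(148,541)),((-50,75,38),(142,489)),((-40,-20,28),(195,380)),((-40,20,28),(168,426))]
S_t=[((0,45,4),(625,157)),((0,-45,4),(744,147)),((70,37,4),(626,62)),((70,-37,4),(724,53)),((62,45,4),(614,75)),((62,-45,4),(736,67)),((-120,12,24),(686,318)),((-120,-12,24),(720,314))]
S_s=[((0,45,4),(195,122)),((0,-45,4),(195,44)),((62,45,4),(122,121)),((70,37,4),(113,112)),((70,-37,4),(114,56)),((62,-45,4),(124,46)),((-120,12,24),(333,75)),((-120,-12,24),(332,57))]
d,rd=fit(D_t,D_s,[.5,.15,-.3]); s,rs=fit(S_t,S_s,[.5,-.1,0])
print("dock",np.round(d,4),rd.tolist()); print("scr",np.round(s,4),rs.tolist())
np.save("d.npy",d);np.save("s.npy",s)
k=np.r_[onz(mt,[ct(45,121)],.0515),onz(ms,[cs(103,552)],.0515)]; print("knob",k)
pv=place(d,[(-50,75,12)])[0]
for q in k:
    v=q[:2]-pv[:2]; c,s_=np.cos(d[2]),np.sin(d[2]); w=(c*v[0]+s_*v[1],-s_*v[0]+c*v[1]); print(np.hypot(*w),np.arctan2(w[1],-w[0]))
tm=arm.camera_model("wrist"); print(np.round(tm["pose"],3).tolist(),tm["fovy"])
for n,uv in (("last",(425/1.4286,160/1.4286)),("tin",(561/1.4286,190/1.4286)),("block",(225/1.4286,186/1.4286))): print(n,onz(mt,[uv],.03))
E
```

```text
dock [ 0.5848  0.1537 -0.3625] [[0.4, -0.4], [-0.9, -0.9], [-1.6, 0.1], [0.2, 0.2], [-1.2, 0.3], [-0.6, 0.6], [-0.8, -0.7], [0.6, -0.2], [-0.9, -0.5], [0.5, -0.4], [0.1, 0.0], [0.1, -0.1], [0.2, -0.6]]
scr [ 0.5771 -0.1596  0.112 ] [[-0.7, 0.0], [0.2, -0.2], [-0.6, -0.1], [0.0, -0.0], [0.0, -0.5], [0.0, -1.2], [0.4, -0.1], [0.2, 0.2], [-0.2, -0.4], [-0.0, 0.5], [-0.2, -0.0], [-0.2, 0.7], [0.8, -1.4], [0.6, -0.1], [0.6, 0.4], [0.3, -0.3]]
knob [[0.5830945  0.29659879 0.0515    ]
 [0.58189945 0.29359386 0.0515    ]]
0.05801119875914997 1.5317064174041772
0.054782555458811465 1.5284531393545602
[[-0.382, -0.885, -0.266, 0.332], [-0.924, 0.366, 0.11, 0.593], [0.001, 0.288, -0.958, 0.385], [0.0, 0.0, 0.0, 1.0]] 70.94917732094821
last [[ 0.79119142 -0.04365434  0.03      ]]
tin [[ 0.74349822 -0.28563046  0.03      ]]
block [[0.73790182 0.31168477 0.03      ]]
```

Poses: dock ≈ (0.585, 0.154, yaw −0.363), scraper ≈ (0.577, −0.160, yaw 0.112), keeper ≈ 1.53 rad. I'll travel above the handle first.

Request:
{"method": "arm_command", "body": {
  "series": [0,0,0,0.24,0.25,0,1,0,0,0,0.48,0.5,0,1,0,0,0,0.72,0.75,0,1,0,0,0,0.95,1,0,1]
}}

```text
t: 0.6
eef_pos: [0.3081, 0.4935, 0.2481]
ee_rot: [3.141, 0.0, -0.393]
force: [1.5, -0.5, -1.0]
width: 0.0877
gripper_force: 0.0
```

Request:
{"method": "arm_command", "body": {
  "series": [0,0,0,0.24,0.25,0,1,0,0,0,0.48,0.5,0,1,0,0,0,0.72,0.75,0,1,0,0,0,0.95,1,0,1]
}}

```text
t: 1.1
eef_pos: [0.3575, 0.3648, 0.2483]
ee_rot: [3.141, 0.0, -0.393]
force: [0.3, 0.2, -0.1]
width: 0.0876
gripper_force: 0.0
```

Request:
{"method": "arm_command", "body": {
  "series": [0,0,0,0.24,0.25,0,1,0,0,0,0.48,0.5,0,1,0,0,0,0.72,0.75,0,1,0,0,0,0.95,1,0,1]
}}

```text
t: 1.6
eef_pos: [0.4069, 0.2361, 0.2484]
ee_rot: [3.141, 0.0, -0.393]
force: [-0.1, 0.2, -0.1]
width: 0.0876
gripper_force: 0.0
```

Request:
{"method": "arm_command", "body": {
  "series": [0,0,0,0.24,0.25,0,1,0,0,0,0.48,0.5,0,1,0,0,0,0.72,0.75,0,1,0,0,0,0.95,1,0,1]
}}

```text
t: 2.1
eef_pos: [0.4564, 0.1074, 0.2484]
ee_rot: [3.141, 0.0, -0.393]
force: [0.4, -0.4, 0.0]
width: 0.0874
gripper_force: 0.0
```

Request:
{"method": "arm_command", "body": {
  "series": [0,0,0,0.24,0.25,0,1,0,0,0,0.48,0.5,0,1,0,0,0,0.72,0.75,0,1,0,0,0,0.95,1,0,1]
}}

```text
t: 2.6
eef_pos: [0.5059, -0.0213, 0.2483]
ee_rot: [3.141, 0.0, -0.393]
force: [0.5, -0.2, -0.0]
width: 0.0875
gripper_force: 0.0
```

Request:
{"method": "arm_command", "body": {
  "series": [0,0,-0.1,0.24,0.25,0.1,1,0,0,-0.2,0.48,0.5,0.2,1,0,0,-0.3,0.72,0.75,0.3,1,0,0,-0.3215,0.94,1,0.4,1,0,0,-0.3215,0.94,1,0.5,1,0,0,-0.3215,0.94,1,0.5,1]
}}

```text
t: 3.35
eef_pos: [0.5535, -0.1485, 0.1974]
ee_rot: [-3.141, 0.002, 0.111]
force: [-0.3, -0.1, 0.4]
width: 0.0876
gripper_force: 0.0
```

```bash
cat > wv.py <<'E'
import sys
from fit import *
# wrist picture with the models drawn at the fitted poses; saved plain and overlaid
n=sys.argv[1]; s=np.load("s.npy"); d=np.load("d.npy")
st=arm.get_state(); m=arm.camera_model("wrist"); im=arm.grab_frame("wrist")
cv2.imwrite(f"pics/{n}.png",im); np.save(f"pics/{n}_pose.npy",m["pose"])
e,y=st["eef_pos"],st["ee_rot"][2]; print(st["t"],np.round(e,4),np.round(st["ee_rot"],4),st["width"])
def toolshift(t):  # world target -> tool shares (x,y) 
    dx,dy=t[0]-e[0],t[1]-e[1]; return np.round([10*(np.cos(y)*dx+np.sin(y)*dy),10*(np.sin(y)*dx-np.cos(y)*dy)],3)
print("handle -30:",toolshift(place(s,[(-30,0,0)])[0]),"dyaw share",-(s[2]-y)/(np.pi/2))
B=[(70,37,4),(70,-37,4),(62,-45,4),(0,-45,4),(0,45,4),(62,45,4)]; H=[(-120,12,24),(-120,-12,24),(0,-12,24),(0,12,24)]
A=[(40,95,12),(40,-95,12),(-65,-95,12),(-65,95,12)];L=[(-40,20,28),(30,20,28)];L2=[(-40,-20,28),(30,-20,28)]
for p,Q in ((s,B),(s,H),(d,A),(d,L),(d,L2)):
    Tc=np.linalg.inv(m["pose"]); W=place(p,Q)
    if ((W@Tc[:3,:3].T+Tc[:3,3])[:,2]<.03).any(): continue
    cv2.polylines(im,[np.round(proj(m,W)*8).astype(int)],True,(255,0,255),1,cv2.LINE_AA,3)
cv2.imwrite(f"pics/{n}_o.png",cv2.resize(im,(800,600),interpolation=cv2.INTER_CUBIC))
E
python3 wv.py w1
```

```text
3.35 [ 0.5535 -0.1485  0.1974] [-3.1411e+00  2.4000e-03  1.1110e-01] 0.08756018671479018
handle -30: [-0.078  0.137] dyaw share -0.0005978650444369013
```

View pics/w1_o.png

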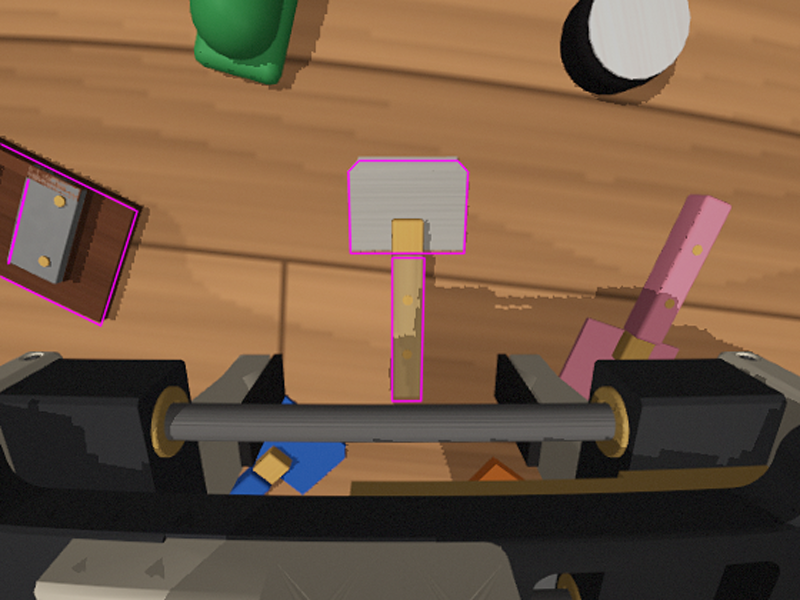

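The overlay fits the scraper to about 1 mm (blade 350–467 × 158–253, handle at column 407). Descending to grasp.

Request:
{"method": "arm_command", "body": {
  "series": [0,0,0,-0.04,0.07,0.3,1,0,0,0,-0.078,0.137,0.6,1,0,0,0,-0.078,0.137,1,1,0,0,0,-0.078,0.137,1,1]
}}

```text
t: 3.9
eef_pos: [0.5463, -0.1623, 0.0968]
ee_rot: [-3.141, 0.005, 0.113]
force: [0.4, 0.2, -0.1]
width: 0.0876
gripper_force: 0.0
```

Request:
{"method": "arm_command", "body": {
  "series": [0,0,0,0,0,0.25,1,0,0,0,0,0,0.5,1,0,0,0,0,0,0.65,1,0,0,0,0,0,0.7,1,0,0,0,0,0,0.7,1]
}}

```text
t: 4.53
eef_pos: [0.5487, -0.1629, 0.0293]
ee_rot: [3.141, -0.001, 0.113]
force: [0.1, -0.9, -0.5]
width: 0.0877
gripper_force: 0.0
```

Request:
{"method": "arm_command", "body": {
  "series": [0,0,0,0,0,0,0.2,0,0,0,0,0,0,0.1,0,0,0,0,0,0,0,0,0,0,0,0,0,0,0,0,0,0,0,0,0,0,0,0,0,0,0,0,0,0,0,0,0,0,0],
  "force": 35
}}

```text
t: 5.4
eef_pos: [0.5482, -0.163, 0.0285]
ee_rot: [-3.142, 0.0, 0.112]
force: [-0.4, 0.6, 0.5]
width: 0.0238
gripper_force: 35.1
```

Gripped at width 23.8 mm, which matches the handle. Lifting and carrying it to the dock.

Request:
{"method": "arm_command", "body": {
  "series": [0,0,0,0,0,-0.1,0,0,0,0,0,0,-0.3,0,0,0,0,0,0,-0.5,0,0,0,0,0,0,-0.7,0,0,0,0,0,0,-0.8,0,0,0,0,0,0,-0.8,0]
}}

```text
t: 6.15
eef_pos: [0.5484, -0.163, 0.1092]
ee_rot: [-3.142, -0.001, 0.112]
force: [0.5, 0.6, -2.9]
width: 0.024
gripper_force: 35.0
```

Request:
{"method": "arm_command", "body": {
  "series": [0,0,0,-0.03,-0.15,0,0,0,0,0,-0.07,-0.4,0,0,0,0,0,-0.11,-0.65,0,0,0,0,0,-0.15,-0.95,0,0]
}}

```text
t: 6.65
eef_pos: [0.5214, -0.0692, 0.1076]
ee_rot: [-3.142, 0.002, 0.112]
force: [0.5, 0.4, -2.0]
width: 0.0236
gripper_force: 35.0
```

Request:
{"method": "arm_command", "body": {
  "series": [0,0,0,-0.04,-0.25,0,0,0,0,0,-0.08,-0.5,0,0,0,0,0,-0.12,-0.72,0,0,0,0,0,-0.15,-0.95,0,0]
}}

```text
t: 7.15
eef_pos: [0.4958, 0.0235, 0.1077]
ee_rot: [3.141, 0.002, 0.112]
force: [0.4, -0.5, -2.4]
width: 0.0238
gripper_force: 35.0
```

Request:
{"method": "arm_command", "body": {
  "series": [0,0,0,-0.04,-0.25,0,0,0,0,0,-0.08,-0.5,0,0,0,0,0,-0.12,-0.72,0,0,0,0,0,-0.15,-0.95,0,0]
}}

```text
t: 7.65
eef_pos: [0.4702, 0.1159, 0.1078]
ee_rot: [3.141, 0.002, 0.112]
force: [0.5, 0.6, -3.8]
width: 0.0236
gripper_force: 35.0
```

Request:
{"method": "arm_command", "body": {
  "series": [0,0,0.05,-0.04,-0.2,0,0,0,0,0.11,-0.08,-0.4,0,0,0,0,0.17,-0.11,-0.6,0,0,0,0,0.23,-0.14,-0.8,0,0,0,0,0.29,-0.16,-0.94,0,0,0,0,0.302,-0.16,-0.94,0,0,0,0,0.302,-0.16,-0.94,0,0]
}}

```text
t: 8.52
eef_pos: [0.4445, 0.2064, 0.1081]
ee_rot: [3.141, 0.001, -0.361]
force: [-0.6, 1.0, -1.8]
width: 0.0238
gripper_force: 35.0
```

```bash
cat > seat.py <<'E'
from fit import *
# where the held scraper is in the dock frame, and tool shifts (shares) to bring it to dock x,y=0
G=(-29.1,0,28.5)  # TCP in scraper, mm
def scr(st):
    y=st["ee_rot"][2]; e=st["eef_pos"]; c,s=np.cos(y),np.sin(y)
    return np.array([e[0]-(c*G[0]-s*G[1])/1000,e[1]-(s*G[0]+c*G[1])/1000,y])
def show():
    d=np.load("d.npy"); st=arm.get_state(); p=scr(st); np.save("s.npy",p); c,s=np.cos(d[2]),np.sin(d[2]); v=p[:2]-d[:2]
    print("t",st["t"],"scraper in dock mm",np.round([1e3*(c*v[0]+s*v[1]),1e3*(-s*v[0]+c*v[1]),1e3*st["eef_pos"][2]-G[2]],1),"dyaw",round(p[2]-d[2],4),"rot",np.round(st["ee_rot"],3),"F",np.round(st["force"],1),"w",st["width"])
if __name__=="__main__": show()
E
python3 seat.py; python3 wv.py w2
```

```text
t 8.525 scraper in dock mm [-120.8   -0.4   79.6] dyaw 0.0019 rot [ 3.141e+00  1.000e-03 -3.610e-01] F [-0.6  1.  -1.8] w 0.02375769436658144
8.525 [0.4445 0.2064 0.1081] [ 3.1405e+00  6.0000e-04 -3.6060e-01] 0.02375769436658144
handle -30: [-0.009  0.   ] dyaw share -0.0
```

View pics/w2_o.png

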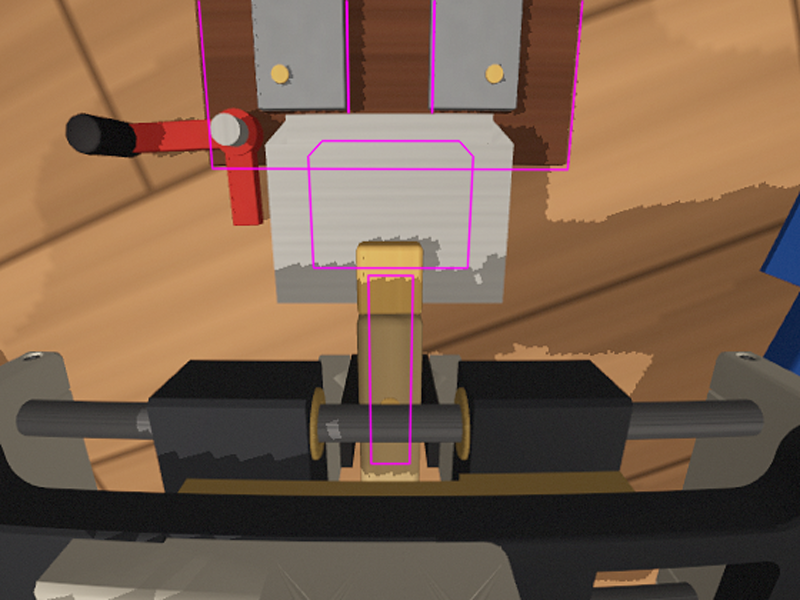

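The dock overlay agrees to about 1 px. The blade is held higher than it is drawn, because the drawing is at z=0. I'll refine both numerically from this picture's corner pixels.

```bash
cat > ref.py <<'E'
from fit import *
m=arm.camera_model("wrist"); m["pose"]=np.load("pics/w2_pose.npy"); px=lambda L:np.array(L,float)*.7-.15
def seen(Q,UV,p0,z=None):
    # fit x,y,yaw (and height, pitch if z given) from wrist pixels
    def f(p):
        W=place(p[:3],Q)
        if z is not None: W[:,2]+=p[3]+p[4]*np.array(Q)[:,0]/1000+p[5]*np.array(Q)[:,1]/1000
        return (proj(m,W)-px(UV)).ravel()
    r=least_squares(f,p0); return r.x,np.round(f(r.x).reshape(-1,2),1).tolist()
d,s=np.load("d.npy"),np.load("s.npy")
print(d,seen([(-40,20,28),(-40,-20,28),(-50,75,38),(-65,-95,12),(-65,95,12)],[(346,109),(430,109),(229,130),(568,165),(211,166)],d))
B=[(62,45,4),(62,-45,4),(70,37,4),(70,-37,4),(0,45,4),(0,-45,4)]
print(s,seen(B,[(267,144),(513,144),(285,114),(495,115),(277,302),(505,303)],np.r_[s,.08,0,0],1))
E
python3 ref.py
```

```text
[ 0.58481735  0.15373847 -0.36247055] (array([ 0.58651524,  0.15374627, -0.35701423]), [[0.8, -0.1], [0.6, -0.3], [-1.0, 0.3], [-0.6, 0.0], [0.2, 0.1]])
[ 0.47170241  0.19616251 -0.36060764] (array([ 0.47327397,  0.195731  , -0.35947281,  0.07947935,  0.00847731,
       -0.00747337]), [[-0.7, -2.4], [1.2, -2.6], [1.1, 1.9], [-0.7, 1.0], [1.0, 1.3], [-2.0, 0.9]])
```

The measurements agree: offset ≈ −0.3 mm, yaw error ≈ 0. Lowering onto the apron with the underside about 2 mm above its floor.

Request:
{"method": "arm_command", "body": {
  "series": [0,0,0,0,-0.003,0.2,0,0,0,0,0,-0.003,0.4,0,0,0,0,0,-0.003,0.55,0,0,0,0,0,-0.003,0.65,0,0,0,0,0,-0.003,0.65,0,0,0,0,0,-0.003,0.65,0]
}}

```text
t: 9.32
eef_pos: [0.4455, 0.2072, 0.044]
ee_rot: [-3.141, -0.0, -0.362]
force: [0.6, 0.9, -2.4]
width: 0.0235
gripper_force: 35.0
```

```bash
python3 -c "
import numpy as np
d=np.load('d.npy');d[2]=-.36;np.save('d.npy',d)"; python3 seat.py
```

```text
t 9.325 scraper in dock mm [-120.1    0.9   15.5] dyaw -0.002 rot [-3.141 -0.    -0.362] F [ 0.6  0.9 -2.4] w 0.023473475488455117
```

Request:
{"method": "arm_command", "body": {
  "series": [0,0,0,0,0.006,0.015,0,0,0,0,0.08,0.006,0.015,0,0,0,0,0.16,0.006,0.015,0,0,0,0,0.24,0.006,0.015,0,0,0,0,0.32,0.006,0.015,0,0,0,0,0.4,0.006,0.015,0,0,0,0,0.4,0.006,0.015,0]
}}

```text
t: 10.2
eef_pos: [0.4829, 0.1921, 0.0419]
ee_rot: [3.142, -0.0, -0.363]
force: [-0.8, 0.3, -1.3]
width: 0.0235
gripper_force: 35.0
```

```bash
python3 seat.py; python3 wv.py w3
```

```text
t 10.2 scraper in dock mm [-79.7  -0.1  13.4] dyaw -0.0029 rot [ 3.142 -0.    -0.363] F [-0.8  0.3 -1.3] w 0.023471152101668384
10.2 [0.4829 0.1921 0.0419] [ 3.1415 -0.     -0.3629] 0.023471152101668384
handle -30: [-0.009 -0.   ] dyaw share -0.0
```

View pics/w3.png

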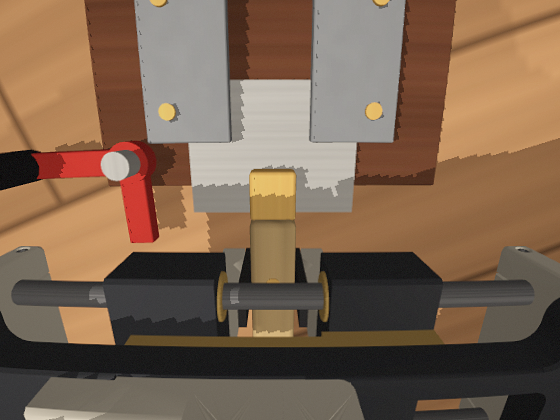

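The blade is under both lips (leading edge at row 80, lips at columns 230 and 312, bolster centred at 272) with no contact force. Sliding it home.

Request:
{"method": "arm_command", "body": {
  "series": [0,0,0,0.08,0,0,0,0,0,0,0.16,0,0,0,0,0,0,0.24,0,0,0,0,0,0,0.31,0,0,0,0,0,0,0.36,0,0,0,0,0,0,0.39,0,0,0,0,0,0,0.4,0,0,0,0,0,0,0.4,0,0,0]
}}

```text
t: 11.25
eef_pos: [0.5197, 0.1782, 0.042]
ee_rot: [3.142, 0.0, -0.362]
force: [0.0, 0.1, -2.3]
width: 0.0237
gripper_force: 35.0
```

Request:
{"method": "arm_command", "body": {
  "series": [0,0,0,0.01,0,0,0,0,0,0,0.015,0,0,0,0,0,0,0.015,0,0,0]
}}

```text
t: 11.62
eef_pos: [0.5198, 0.178, 0.0418]
ee_rot: [3.141, 0.002, -0.362]
force: [-8.4, 6.2, 0.9]
width: 0.0237
gripper_force: 35.0
```

```bash
python3 seat.py; python3 wv.py w4
```

```text
t 11.625 scraper in dock mm [-40.3  -0.3  13.3] dyaw -0.0022 rot [ 3.141e+00  2.000e-03 -3.620e-01] F [-8.4  6.2  0.9] w 0.023734767998772537
11.625 [0.5198 0.178  0.0418] [ 3.141e+00  1.800e-03 -3.622e-01] 0.023734767998772537
handle -30: [-0.009  0.   ] dyaw share -0.0
```

View pics/w4.png

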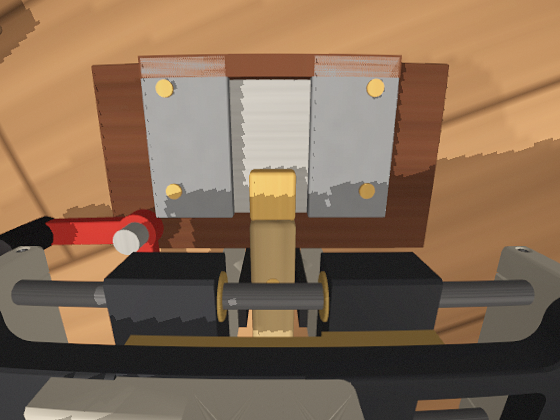

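It's home against the stop: about 10 N of contact, scraper at dock x ≈ −40, and the blade fills the gap between the lips. Next I'll set it down, release, lift and move over the knob.

Request:
{"method": "arm_command", "body": {
  "series": [0,0,0,-0.01,0,0.012,0,0,0,0,-0.01,0,0.012,0,0,0,0,-0.01,0,0.012,0.5,0,0,0,-0.01,0,0.012,0.5,0,0,0,-0.01,0,0.012,0.5,0,0,0,-0.01,0,0.012,0.5]
}}

```text
t: 12.42
eef_pos: [0.5205, 0.1779, 0.041]
ee_rot: [-3.141, -0.0, -0.362]
force: [0.1, -1.0, -0.4]
width: 0.0436
gripper_force: 0.0
```

Request:
{"method": "arm_command", "body": {
  "series": [0,0,0,0,0,-0.15,0.5,0,0,0,0,0,-0.4,0.5,0,0,0,0,0,-0.7,0.5,0,0,0,0,0,-1,0.5,0,0,0,0,0,-1,0.5]
}}

```text
t: 13.05
eef_pos: [0.5218, 0.1789, 0.1446]
ee_rot: [-3.137, -0.004, -0.362]
force: [1.0, 0.1, 0.2]
width: 0.0438
gripper_force: 0.0
```

Request:
{"method": "arm_command", "body": {
  "series": [0,0,0,0,-0.2,0,0.5,0,0,0,0,-0.45,0,0.5,0,0,0,0,-0.7,0,0.5,0,0,0,0,-0.9,0,0.5]
}}

```text
t: 13.55
eef_pos: [0.5526, 0.2642, 0.14]
ee_rot: [3.14, 0.0, -0.361]
force: [-0.5, -0.2, -0.1]
width: 0.0442
gripper_force: 0.0
```

Request:
{"method": "arm_command", "body": {
  "series": [0,0,0.1,0.05,-0.15,0,0.5,0,0,0.2,0.1,-0.3,0,0.5,0,0,0.3,0.17,-0.44,0,0.5,0,0,0.4,0.17,-0.44,0,0.5,0,0,0.5,0.17,-0.44,0,0.5,0,0,0.51,0.17,-0.44,0,0.5,0,0,0.51,0.17,-0.44,0,0.5]
}}

```text
t: 14.42
eef_pos: [0.5837, 0.2976, 0.1405]
ee_rot: [3.141, -0.0, -1.16]
force: [0.4, -0.3, 0.9]
width: 0.044
gripper_force: 0.0
```

```bash
python3 - <<'E'
from fit import *
d=np.load("d.npy"); s=place(d,[(-40,0,0)])[0]; np.save("s.npy",np.r_[s[:2],d[2]])
E
python3 wv.py w5
```

```text
14.425 [0.5837 0.2976 0.1405] [ 3.1410e+00 -2.0000e-04 -1.1601e+00] 0.04397782360502143
handle -30: [0.836 1.066] dyaw share -0.5093312614634637
```

View pics/w5.png

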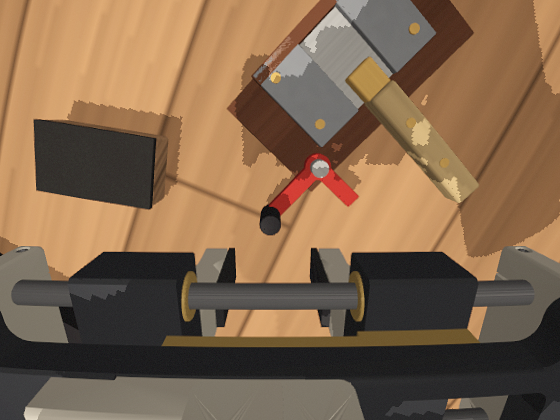

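The scraper is resting in the dock. The knob top is at (270,213) and the pin top at (320,168). Locating the knob.

```bash
cat > kn.py <<'E'
from fit import *
d=np.load("d.npy"); m=arm.camera_model("wrist"); m["pose"]=np.load("pics/w5_pose.npy")
k=onz(m,[(270,212)],.0515)[0]; p=onz(m,[(320.5,168)],.038)[0]; pd=place(d,[(-50,75,38)])[0]
a=np.arctan2(k[1]-p[1],k[0]-p[0]); q=np.pi-(a-d[2]); print("knob",k,"pin",p,"pin by dock",pd,"r",np.hypot(*(k-p)[:2]),"q",q)
st=arm.get_state(); e=st["eef_pos"]; y=st["ee_rot"][2]
T=lambda v:np.round([10*(np.cos(y)*v[0]+np.sin(y)*v[1]),10*(np.sin(y)*v[0]-np.cos(y)*v[1])],3)
print("to knob",T(k-e), "down to .05:",10*(e[2]-.05))
c0=np.array([-np.cos(q),np.sin(q)]);R=np.array([[np.cos(d[2]),-np.sin(d[2])],[np.sin(d[2]),np.cos(d[2])]])
for a in np.linspace(q,-.05,17): print(round(a,2),T(.06*R@(np.array([-np.cos(a),np.sin(a)])-c0)))
E
python3 kn.py
```

```text
knob [0.59091531 0.28847587 0.0515    ] pin [0.56662341 0.24150659 0.038     ] pin by dock [0.56444307 0.24154445 0.038     ] r 0.05287920532017953 q 1.688098783219231
to knob [ 0.112 -0.03 ] down to .05: 0.9057180682045706
1.69 [ 0. -0.]
1.58 [-0.048  0.044]
1.47 [-0.091  0.093]
1.36 [-0.129  0.146]
1.25 [-0.161  0.203]
1.14 [-0.186  0.263]
1.04 [-0.205  0.325]
0.93 [-0.216  0.389]
0.82 [-0.221  0.454]
0.71 [-0.219  0.519]
0.6 [-0.21   0.584]
0.49 [-0.193  0.647]
0.38 [-0.17   0.708]
0.28 [-0.141  0.766]
0.17 [-0.105  0.82 ]
0.06 [-0.064  0.871]
-0.05 [-0.017  0.916]
```

Radius 53 mm rather than 60 mm means I read the upper part of the knob's side instead of its top. I'll fit the knob's angle to its dark silhouette instead.

```bash
cat > kn2.py <<'E'
from fit import *
m=arm.camera_model("wrist"); m["pose"]=np.load("pics/w5_pose.npy"); im=cv2.imread("pics/w5.png")
sub=np.zeros(im.shape[:2],bool); sub[195:245,250:292]=True; mask=(im.max(2)<62)&sub
ys,xs=np.nonzero(mask); print("dark",xs.min(),xs.max(),ys.min(),ys.max(),mask.sum())
d=np.load("d.npy"); p=onz(m,[(320.5,168)],.038)[0]; t=np.linspace(0,2*np.pi,24)
best=[]
for r in (.056,.058,.06):
  for q in np.arange(1.2,1.9,.02):
    c=p[:2]+r*np.array([-np.cos(q+0)*np.cos(d[2])-np.sin(q)*np.sin(d[2]),-np.cos(q)*np.sin(d[2])+np.sin(q)*np.cos(d[2])])
    P=np.concatenate([np.c_[c[0]+.009*np.cos(t),c[1]+.009*np.sin(t),np.full(24,z)] for z in (.0235,.0515)])
    g=np.zeros(im.shape[:2],np.uint8); cv2.fillConvexPoly(g,cv2.convexHull(np.round(proj(m,P)).astype(np.int32)),1); g=g>0
    best.append(((g&mask).sum()/(g|mask).sum(),r,round(q,2),*np.round(c,4)))
for b in sorted(best)[-4:]: print(b)
print("pin",p)
E
python3 kn2.py
```

```text
dark 260 280 205 234 473
(np.float64(0.742998352553542), 0.058, np.float64(1.56), np.float64(0.5865), np.float64(0.296))
(np.float64(0.7574257425742574), 0.06, np.float64(1.58), np.float64(0.5883), np.float64(0.2975))
(np.float64(0.7788944723618091), 0.06, np.float64(1.54), np.float64(0.586), np.float64(0.2983))
(np.float64(0.8016949152542373), 0.06, np.float64(1.56), np.float64(0.5872), np.float64(0.2979))
pin [0.56662341 0.24150659 0.038     ]
```

q ≈ 1.55 and the TCP is within 2 mm of the knob. Descending and gripping gently.

Request:
{"method": "arm_command", "body": {
  "series": [0,0,0,0,-0.02,0.25,0.5,0,0,0,0,-0.02,0.5,0.5,0,0,0,0,-0.02,0.7,0.5,0,0,0,0,-0.02,0.85,0.5,0,0,0,0,-0.02,0.9,0.5,0,0,0,0,-0.02,0.9,0.5]
}}

```text
t: 15.22
eef_pos: [0.5856, 0.2981, 0.051]
ee_rot: [-3.142, -0.0, -1.163]
force: [-0.1, 0.0, 0.4]
width: 0.044
gripper_force: 0.0
```

Request:
{"method": "arm_command", "body": {
  "series": [0,0,0,0,0,0,0.3,0,0,0,0,0,0,0.2,0,0,0,0,0,0,0.1,0,0,0,0,0,0,0,0,0,0,0,0,0,0,0,0,0,0,0,0,0],
  "force": 10
}}

```text
t: 15.98
eef_pos: [0.5858, 0.2982, 0.0512]
ee_rot: [-3.141, 0.0, -1.163]
force: [-0.2, -0.8, 3.8]
width: 0.0176
gripper_force: 10.0
```

```bash
cat > arc.py <<'E'
from fit import *
d=np.load("d.npy"); st=arm.get_state(); e=st["eef_pos"][:2]; y=st["ee_rot"][2]; c,s=np.cos(d[2]),np.sin(d[2]); R=np.array([[c,-s],[s,c]])
p=(np.array([.5666,.2415])+place(d,[(-50,75,0)])[0][:2])/2; w=R.T@(e-p); q=np.arctan2(w[1],-w[0]); print("r",np.hypot(*w),"q",q,st["width"],st["eef_pos"])
for a in np.linspace(q,-.04,14)[1:]:
    v=p+.06*R@[-np.cos(a),np.sin(a)]-e; print(round(a,2),np.round([10*(np.cos(y)*v[0]+np.sin(y)*v[1]),10*(np.sin(y)*v[0]-np.cos(y)*v[1])],2))
E
python3 arc.py
```

```text
r 0.060213565218813984 q 1.553470064996142 0.017647437537173596 [0.58575369 0.29823495 0.05119957]
1.43 [-0.05  0.06]
1.31 [-0.08  0.12]
1.19 [-0.12  0.19]
1.06 [-0.14  0.26]
0.94 [-0.15  0.33]
0.82 [-0.16  0.4 ]
0.7 [-0.16  0.48]
0.57 [-0.14  0.55]
0.45 [-0.12  0.62]
0.33 [-0.09  0.69]
0.21 [-0.06  0.75]
0.08 [-0.01  0.81]
-0.04 [0.04 0.86]
```

The knob is gripped (17.6 mm, radius 60.2 mm). Swinging it along the arc.

Request:
{"method": "arm_command", "body": {
  "series": [0,0,0,-0.05,0.06,0,0,0,0,0,-0.08,0.12,0,0,0,0,0,-0.12,0.19,0,0,0,0,0,-0.14,0.26,0,0,0,0,0,-0.15,0.33,0,0,0,0,0,-0.16,0.4,0,0,0,0,0,-0.16,0.48,0,0]
}}

```text
t: 16.85
eef_pos: [0.5349, 0.2943, 0.0512]
ee_rot: [-3.14, 0.0, -1.163]
force: [1.7, 4.1, 2.9]
width: 0.0176
gripper_force: 10.0
```

Request:
{"method": "arm_command", "body": {
  "series": [0,0,0,0.02,0.07,0,0,0,0,0,0.04,0.14,0,0,0,0,0,0.07,0.21,0,0,0,0,0,0.1,0.27,0,0,0,0,0,0.15,0.33,0,0,0,0,0,0.19,0.37,0,0,0,0,0,0.19,0.37,0,0]
}}

```text
t: 17.73
eef_pos: [0.5094, 0.2631, 0.051]
ee_rot: [-3.138, 0.002, -1.164]
force: [2.3, 9.0, -1.1]
width: 0.0177
gripper_force: 10.0
```

```bash
python3 arc.py | head -1; python3 -c "
from h import *
print(arm.get_state()['force'])"
```

```text
r 0.06010999499102027 q 0.007623792717051655 0.01768819092514801 [0.50942785 0.2631257  0.05100462]
[ 2.26277036  9.04141919 -1.0716389 ]
```

The keeper is at q ≈ 0.01 against its stop. Releasing and lifting clear, then a check from the top.

Request:
{"method": "arm_command", "body": {
  "series": [0,0,0,0,0,0,0.5,0,0,0,0,0,0,0.5,0,0,0,0,0,0,0.5,0,0,0,0,0,0,0.5]
}}

```text
t: 18.23
eef_pos: [0.5083, 0.261, 0.0505]
ee_rot: [3.14, -0.0, -1.164]
force: [0.3, -0.2, 0.3]
width: 0.0431
gripper_force: 0.0
```

Request:
{"method": "arm_command", "body": {
  "series": [0,0,0,0,0,-0.15,0.5,0,0,0,0,0,-0.4,0.5,0,0,0,0,0,-0.7,0.5,0,0,0,0,0,-1,0.5,0,0,0,0,0,-1,0.5]
}}

```text
t: 18.85
eef_pos: [0.51, 0.2627, 0.1547]
ee_rot: [-3.136, 0.002, -1.163]
force: [0.0, -0.8, 0.3]
width: 0.0436
gripper_force: 0.0
```

```bash
python3 wv.py w6; python3 - <<'E'
from h import *
a=cv2.imread("pics/w6.png"); b=arm.grab_frame("side"); cv2.imwrite("pics/s6.png",b)
w=cv2.resize(a,(400,300)); c=cv2.resize(b[220:360,190:310],(400,467)); o=np.zeros((467,800,3),np.uint8); o[:300,:400]=w; o[:,400:]=c; cv2.imwrite("pics/f.png",o)
E
```

```text
18.85 [0.51   0.2627 0.1547] [-3.1359e+00  1.8000e-03 -1.1628e+00] 0.043634963049904184
handle -30: [0.811 0.249] dyaw share -0.5111015485423048
```

View pics/f.png

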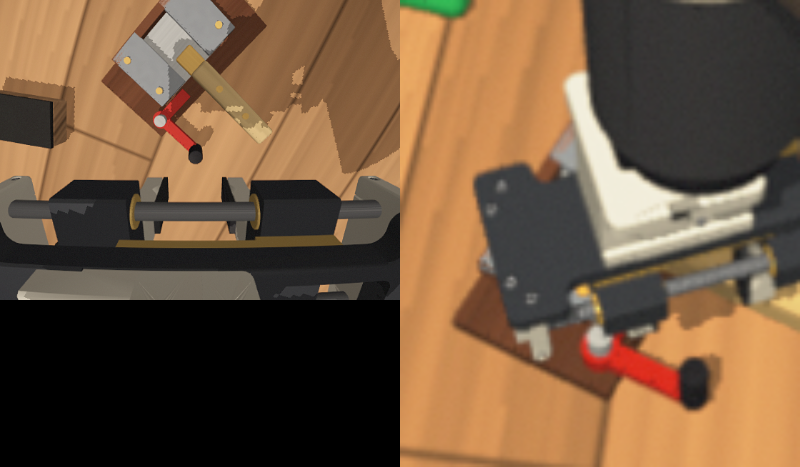

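The keeper's knob arm at (160,120)→(195,155) is parallel to the handle. Its blocking arm lies behind the blade and the gripper is clear, so I'm handing in.

```bash
python3 -c "
from station import arm
print(arm.job_done())"
```

```text
the job is handed in; nothing more can be done
None
```

I handed the job in at about 19 s: the scraper is home against the end stop, the keeper is shut behind it (about 0.01 rad), and the gripper is clear; I never moved near the last, tin or block, and no verdict came back.

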